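# Offer the cover up to the measuring cell in the photometer's drawer

## Robot

A 6-joint arm with a two-finger parallel gripper is mounted at the origin on a cart in front of the work surface, level with it; the furniture and walls round the work are solid. World frame = base frame: x ahead of the robot, y to its left, z up, the work surface at z = 0. Lengths are in m, angles in degrees, forces in N, time in s.
With the tool pointing down it reaches from about 0.25 to 0.725 m from the base axis. Payload 9.7 kg.
Tool frame: the origin (TCP) lies at the centre of the arm's flange, where the gripper is bolted on; the fingertips stand bot.tips_ahead ahead of it and the grasp point (between the pads) lies 155 mm ahead of it (bot.tips_ahead is the distance from the TCP to the fingertips, in m); z points along the fingers, y is the line along which they close (so a half turn about z gives the same grasp; the last joint's range is limited). The gripper opens to 85 mm and grips with 20 to 120 N. Pads are 22 mm wide; open, the fingers measure 114 mm over their backs; the gripper's body (76 mm by 85 mm) begins 54 mm behind the grasp point. The pads swing forward as they close: fully open they stand 13 mm farther back than shut.
Start: joints at [77.063, 4.979, 10.078, 95.1, 0, 90], TCP at [0.123, 0.536, 0.405] pointing down, gripper open.
Joint ranges: [-179.16, 179.16], [-48.56, 103.87], [-65.8, 70.77], [-126.05, 130.52], [-82.76, 87.17], [-180, 180]. Speed limits (degrees/s): [127.2, 127.2, 147.25, 180, 180, 180].

## Interface

Orientations are given as [roll, pitch, yaw] about the fixed x, y, z axes, in that order (R = Rz(yaw) Ry(pitch) Rx(roll)).
In Python, from workcell import bot gives the robot as it stands.
- The arm moves only by the tool drive_tool, never from a script. Its argument "plan" is a list of rows, each an object of numbers: "dx", "dy", "dz": the shift along the tool's x, y, z in m; "roll": the turn about the tool's z in rad; "hand": the finger opening in m, from 0 to 0.0854. In form: [{"dx": .., "dy": .., "dz": .., "roll": .., "hand": ..}, ...]. A call has 1 to 20 rows; each row is the pose to reach, as a shift and turn from the pose commanded when the call began, along the tool's axes at that moment; what a row does not reach only later rows make up. A row lasts 1/12 s, in which the tool goes at most 41.7 mm and 7.16 degrees, less where a joint would pass 70% of its speed; a pose out of reach is approached as far as the arm can. A call with a gripper value outside its range is refused whole. The fingers move at their own pace and stop on an object; "force" is the grip in N (left out, the last holds). Time passes only in rows, so rows that repeat a pose let the fingers close. It gives the time, the measured TCP pose, the force and the opening at its end, in the units of the state.
- bot.get_obs(): the state, without advancing time (a new reading comes with each control period).
- bot.camera(name): name is "scene" or "top" or "wrist"; returns a dict with "frame" (384x512x3 uint8, red, green, blue), "z_map" (384x512 float32, m along the optical axis (not along the pixel's ray), 0 where there is no reading), "mtx" (3x3 intrinsics, pixels), "R" (3x3) and "t" (3): a world point X has camera coordinates R X + t. Camera axes: x right, y down, z forward; pixel columns grow to the right and rows downward; lengths in m; the calibration is good to about 2 mm. A picture is of the moment at which its call begins.
- bot.job_done(): hands the job in, once; it reports no verdict.
The state is a dict: "time": time; "q": joint angles; "qd": joint speeds; "joint_efforts": joint torques, N m; "ee_pos": TCP position; "tcp_rot": TCP orientation; "wrist_force": force on the tool from outside, world axes, zero at the start; "torque": the same for the moment, N m; "opening": finger opening in m.
Only numpy, scipy, OpenCV 4.12 (cv2) and the standard library are available. Lean on these libraries where they do the work, as an engineer would, in place of code of your own. Each camera call takes 0.05 s, during which the arm holds its last target. There are 200 camera calls.

## Task

Pull the photometer's sample drawer out to its stop, then pick up the measuring cell's metal cover from the bench and hold it level about a centimetre above the cell, half-round end over half-round end, so that each of the three tapped holes shows centrally through its hole in the cover and a colleague can check the loose seal and start the screws. The cover must never touch the instrument, and the beaker, wash bottle and dish of screws stay where they are. Finish while still holding the cover there: do not set it down or let go.

Things in the scene. Friction and masses are not known exactly. Their poses are not given: they have to be found in the camera images.
- photometer: low fixed bench instrument, a light box 190 deep (x) x 280 wide (y) x 105 mm high; origin under its middle at bench height; its +x points from front to back. The front face (drawer on the left, small display and keys on the right) is 95 mm from the origin on the -x side and faces the robot, turned up to 0.12 rad
- sample_drawer (a joint): how far the drawer is pulled out along the photometer's -x (m): 0 shut, 0.145 at its stop, where the whole cell stands clear in front of the housing (rear end 23 mm from it); starts up to 0.02 ajar; slides with about 3 N of friction and stays where it is left
- drawer_handle (a point): middle of the drawer's steel bow handle: a level round bar, 10 mm diameter, straight for 90 mm along the photometer's y, 78 mm above the bench, open from above; its centre line is 44 mm in front of the drawer's front panel (39 mm clear between). Panel's top edge at 93 mm, instrument's top at 105 mm. Moves with the drawer; axes as the photometer's
- cell_top (a point): centre of the flat top of the measuring cell, a dark metal block on the drawer's floor, top 57 mm above the bench, 96 long (x) x 64 mm wide (y): square end to the front, half-round end (radius 32 mm) to the back; a black seal ring in its middle stands 1 mm proud. 120 mm behind the handle bar. The drawer's front panel, 16 mm ahead of the cell, rises 36 mm above it. Axes as the photometer's
- cell_hole_a (a point): mouth of the tapped hole (brass insert, 6 mm thread) at the cell's half-round end, on its top face: 36 mm from cell_top along +x
- cell_hole_b (a point): mouth of the tapped hole at the cell's square end, left: at (-37, +21) mm from cell_top
- cell_hole_c (a point): mouth of the tapped hole at the cell's square end, right: at (-37, -21) mm from cell_top
- cover: the cell's cover, loose, 0.14 to 0.28 kg: bare aluminium plate 6 mm thick with the cell's outline, 96 long (its x, half-round end at +x, square end at -x) x 64 mm wide (y), three 9 mm through holes, a port in the middle. Lies flat on the bench left of the drawer, half-round end up to 1.0 rad either side of the robot's +x. Origin: centre of its underside, z up
- cover_port (a point): where to grip the cover: on the axis of the upright port in its middle, 29 mm above the underside (tips reaching 20 mm below this point stay clear of the plate); the port has two parallel spanner flats 24 mm apart facing the cover's +y and -y, 24 mm long in x, from the plate's top (6 mm) up to 32 mm above the underside; 34 mm over its other two, rounded sides; top at 33 mm
- cover_hole_a (a point): lower mouth of the hole at the cover's half-round end: (36, 0, 0) mm in the cover's frame; belongs over cell_hole_a
- cover_hole_b (a point): lower mouth of the hole at (-37, +21, 0) mm in the cover's frame; belongs over cell_hole_b
- cover_hole_c (a point): lower mouth of the hole at (-37, -21, 0) mm in the cover's frame; belongs over cell_hole_c
- beaker: bystander: 100 ml glass beaker, 55 mm wide, 68 mm high, stands at the left behind the cover; origin under its centre
- wash_bottle: bystander: white squeeze bottle with red cap and bent spout, 64 mm diameter, body 150 mm and spout 216 mm high, stands to the right of the instrument's front; the body's axis is 27 mm from the origin on its own +y
- screw_dish: bystander: shallow steel dish with the three knurled screws, 74 mm diameter, 29 mm high over the screws, on the bench at the right; origin under its centre
Not all that is in view belongs to the job. Leave any orange or yellow look-alike of the cover alone.

How it is judged:
By the outcome, as a careful person would: the job done as asked, in the order asked, and still so for the second after the job is handed in, while the arm keeps its last pose, push and grip.
It also fails if it takes over 54 s, if anything falls off the work surface, if the arm or the gripper's body presses on something with over 40 N, if the wrist force passes 120 N, or if a joint passes its speed limit or range.

## Working session

There is one attempt and no reset: what is moved stays moved. The work goes in short steps, Python scripts to look and compute and a tool call to move; the robot and the scene stay as the last step left them, time stands still between calls to the robot, and variables do not carry over. Pictures are saved under pics/ and viewed, on a budget of 10 in all, crops included, one or two more only if the job needs it, and the job is handed in when it is done.

Besides the shell and the picture viewer there is one more tool, called after "Emit:" as name(argument=value, ...) on one line, values as JSON. drive_tool: Moves the arm, as the interface text tells. Its arguments: {"type":"object","properties":{"plan":{"type":"array","items":{"type":"object","properties":{"dx":{"type":"number"},"dy":{"type":"number"},"dz":{"type":"number"},"roll":{"type":"number"},"hand":{"type":"number"}}}},"force":{"type":"number"}},"required":["plan"]}

```bash
mkdir -p pics; ls
cat > h.py <<'E'
import numpy as np, cv2
from workcell import bot
def cam(n,save=None):
    c=bot.camera(n)
    np.savez(f'{n}.npz',**c)
    if save: cv2.imwrite(f'pics/{save}.png',cv2.cvtColor(c['frame'],cv2.COLOR_RGB2BGR))
    return c
def cloud(c):
    z=c['z_map'].astype(float);K=c['mtx'];v,u=np.indices(z.shape)
    P=np.stack([(u-K[0,2])/K[0,0]*z,(v-K[1,2])/K[1,1]*z,z],-1)
    W=(P-c['t'])@c['R']; W[z==0]=np.nan
    return W
def onplane(c,u,v,h):
    K=c['mtx'];d=c['R'].T@np.array([(u-K[0,2])/K[0,0],(v-K[1,2])/K[1,1],1]);o=-c['R'].T@c['t']
    return o+d*(h-o[2])/d[2]
E
python3 - <<'E'
from h import *
a=cam('top');b=cam('scene')
im=np.hstack([a['frame'],b['frame']])
cv2.imwrite('pics/a.png',cv2.cvtColor(cv2.resize(a['frame'],(800,600)),cv2.COLOR_RGB2BGR))
cv2.imwrite('pics/b.png',cv2.cvtColor(b['frame'],cv2.COLOR_RGB2BGR))
o=bot.get_obs();print(o,bot.tips_ahead)
for c in(a,b):print(c['mtx'],c['R'],c['t'])
E
```

```text
pics
{'time': 0.1, 'q': array([ 7.70625506e+01,  5.00852561e+00,  1.00384297e+01,  9.50991473e+01,
       -2.76231311e-04,  8.99993016e+01]), 'qd': array([-0.06004916, -0.11533608,  0.03769913, -0.02881095,  0.02223104,
        0.05510334]), 'joint_efforts': array([-3.65412998e-04, -5.21563053e+01,  4.65652728e+01,  1.59617420e-02,
       -3.78838729e-05, -7.65715299e-06]), 'ee_pos': array([0.12313941, 0.53604225, 0.40404325]), 'tcp_rot': array([-1.79930757e+02,  2.75387024e-04,  1.67063249e+02]), 'wrist_force': array([0.72081924, 0.77958808, 0.39627555]), 'torque': array([ 0.01028741,  0.0215478 , -0.01005201]), 'opening': 0.08539395320941454} 0.1734
[[365.05268078   0.         253.42314795]
 [  0.         365.05268078 187.91445478]
 [  0.           0.           1.        ]] [[-0.00802077 -0.99991232  0.010537  ]
 [-0.99238244  0.00666405 -0.123015  ]
 [ 0.122934   -0.01144341 -0.99234887]] [0.05615513 0.53254877 1.16905083]
[[360.52907179   0.         260.44540061]
 [  0.         360.52907179 193.90528336]
 [  0.           0.           1.        ]] [[-0.88184762 -0.47151673  0.00409311]
 [-0.26274187  0.48414432 -0.83460828]
 [ 0.39155011 -0.73707276 -0.5508287 ]] [0.50226205 0.16723293 0.95871007]
```

View pics/a.png

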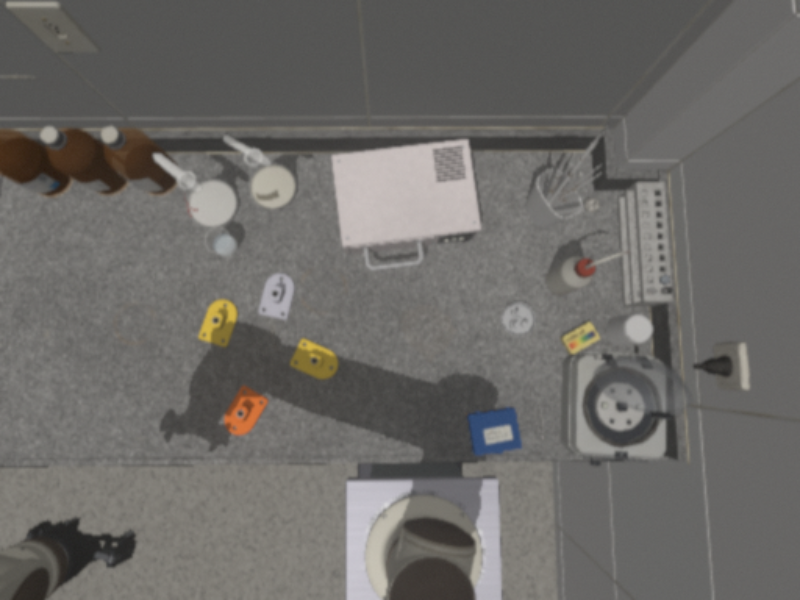

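View pics/b.png

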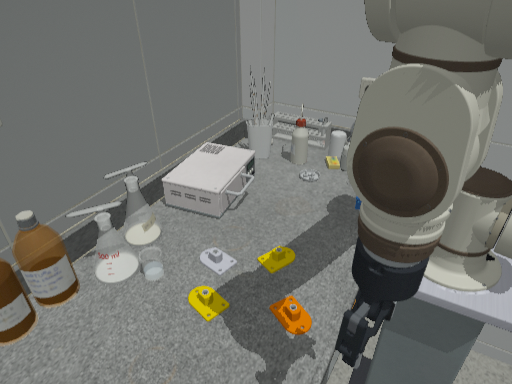

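The top view shows the bare-aluminium cover at (277,297) of the 800-px picture. The yellow plates at (217,322) and (315,359) and the orange one at (245,411) are look-alikes. The handle bar is at (395,265). I'll measure these and confirm with a crop.

```bash
cat > m.py <<'E'
from h import *
c=dict(np.load('top.npz'));W=cloud(c);f=c['frame'].astype(int)
x,y,z=W[...,0],W[...,1],W[...,2]
def rect(m,n):
    p=W[m][:,:2].astype(np.float32);r=cv2.minAreaRect(p);print(n,len(p),r,'z',np.nanmedian(W[m][:,2]));return r
def big(m):
    k,l,s,_=cv2.connectedComponentsWithStats(m.astype(np.uint8));return l==1+np.argmax(s[1:,4])
top=big((abs(z-.105)<.012)&(x>.3)&(x<.8)&(abs(y)<.3));rect(top,'phot')
hm=(z>.06)&(z<.092)&(x>.4)&(x<.62)&(y>-.12)&(y<.15);rect(big(hm),'handle')
v,u=np.nonzero(big(hm));print('h px',u.min(),u.max(),v.min(),v.max())
sub=np.zeros(z.shape,bool);sub[170:207,160:195]=1
m=big(sub&(f.min(-1)>125));rect(m,'cover');v,u=np.nonzero(m);print('cover px',u.min(),u.max(),v.min(),v.max(),np.c_[u,v].mean(0),onplane(c,u.mean(),v.mean(),.006))
cr=np.hstack([cv2.resize(c['frame'][160:230,120:220],(400,280),interpolation=2),cv2.resize(c['frame'][140:210,200:300],(400,280),interpolation=2)])
cv2.imwrite('pics/c.png',cv2.cvtColor(cr,cv2.COLOR_RGB2BGR))
E
python3 m.py
```

```text
phot 4560 ((0.72535640001297, 0.031287819147109985), (0.18093115091323853, 0.28415846824645996), 6.722531795501709) z 0.10549160593373695
handle 168 ((0.5986820459365845, 0.05820388346910477), (0.04178031161427498, 0.11838347464799881), 0.22304785251617432) z 0.08262539427429821
h px 233 270 159 172
cover 509 ((0.5352103114128113, 0.3090532124042511), (0.0656341165304184, 0.10004965215921402), 72.11434173583984) z 0.006599324846898854
cover px 165 188 174 204 [176.56777996 189.74656189] [0.53177892 0.30986638 0.006     ]
```

View pics/c.png

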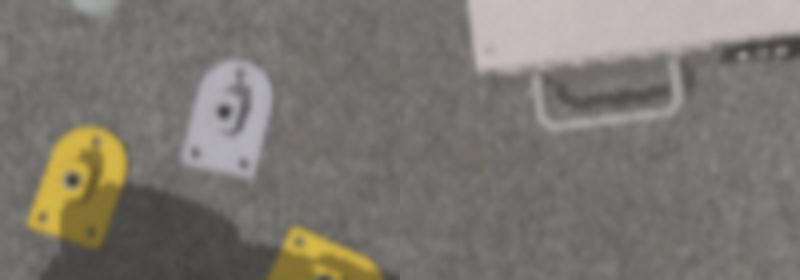

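The crop shows the cover as bare grey aluminium, plate from (183,165) to (272,60), with its half-round end pointing up and slightly right. The handle bar runs from (545,128) to (682,106) in the crop. I'll compute the handle position and the first move.

```bash
cat >> h.py <<'E'
from scipy.spatial.transform import Rotation as Ro
def go(x,y,z,yaw):
    o=bot.get_obs();R=Ro.from_euler('xyz',o['tcp_rot'],degrees=True)
    d=R.inv().apply(np.array([x,y,z])-o['ee_pos']);r=-(np.deg2rad(yaw-o['tcp_rot'][2])+np.pi)%(2*np.pi)
    r=-((np.deg2rad(yaw-o['tcp_rot'][2])+np.pi)%(2*np.pi)-np.pi)
    print('t',round(o['time'],2),'pos',o['ee_pos'].round(4),o['tcp_rot'].round(2),'q',o['q'].round(1),'open',round(o['opening'],4),'F',o['wrist_force'].round(1))
    print('dx %.4f dy %.4f dz %.4f roll %.4f'%(*d,r))
E
python3 - <<'E'
from h import *
c=dict(np.load('top.npz'))
for p in [(545,128),(682,106),(613.5,117)]: print(onplane(c,200+(p[0]-400)/4-.4,140+p[1]/4-.4,.078))
h=onplane(c,252.9,168.9,.078)
go(h[0],h[1],.36,96.7)
E
```

```text
[0.58001101 0.10825763 0.078     ]
[ 0.59711608 -0.00103657  0.078     ]
[0.58855122 0.05368929 0.078     ]
t 0.1 pos [0.1231 0.536  0.404 ] [-179.93    0.    167.06] q [77.1  5.  10.  95.1 -0.  90. ] open 0.0854 F [0.7 0.8 0.4]
dx -0.5614 dy -0.3657 dz 0.0445 roll 1.2281
```

Emit:
drive_tool(plan=[{"dx": -0.14, "dy": -0.09, "dz": 0.01, "roll": 0.31, "hand": 0.045}, {"dx": -0.28, "dy": -0.183, "dz": 0.022, "roll": 0.62, "hand": 0.045}, {"dx": -0.42, "dy": -0.275, "dz": 0.033, "roll": 0.93, "hand": 0.045}, {"dx": -0.561, "dy": -0.366, "dz": 0.044, "roll": 1.228, "hand": 0.045}, {"dx": -0.561, "dy": -0.366, "dz": 0.044, "roll": 1.228, "hand": 0.045}, {"dx": -0.561, "dy": -0.366, "dz": 0.044, "roll": 1.228, "hand": 0.045}, {"dx": -0.561, "dy": -0.366, "dz": 0.044, "roll": 1.228, "hand": 0.045}, {"dx": -0.561, "dy": -0.366, "dz": 0.044, "roll": 1.228, "hand": 0.045}, {"dx": -0.561, "dy": -0.366, "dz": 0.044, "roll": 1.228, "hand": 0.045}, {"dx": -0.561, "dy": -0.366, "dz": 0.044, "roll": 1.228, "hand": 0.045}, {"dx": -0.561, "dy": -0.366, "dz": 0.044, "roll": 1.228, "hand": 0.045}, {"dx": -0.561, "dy": -0.366, "dz": 0.044, "roll": 1.228, "hand": 0.045}, {"dx": -0.561, "dy": -0.366, "dz": 0.044, "roll": 1.228, "hand": 0.045}, {"dx": -0.561, "dy": -0.366, "dz": 0.044, "roll": 1.228, "hand": 0.045}, {"dx": -0.561, "dy": -0.366, "dz": 0.044, "roll": 1.228, "hand": 0.045}, {"dx": -0.561, "dy": -0.366, "dz": 0.044, "roll": 1.228, "hand": 0.045}, {"dx": -0.561, "dy": -0.366, "dz": 0.044, "roll": 1.228, "hand": 0.045}, {"dx": -0.561, "dy": -0.366, "dz": 0.044, "roll": 1.228, "hand": 0.045}, {"dx": -0.561, "dy": -0.366, "dz": 0.044, "roll": 1.228, "hand": 0.045}, {"dx": -0.561, "dy": -0.366, "dz": 0.044, "roll": 1.228, "hand": 0.045}])

```text
time: 1.77
ee_pos: [0.5873, 0.0546, 0.3609]
tcp_rot: [-180.0, -0.0, 96.8]
wrist_force: [-0.5, 0.9, 0.7]
opening: 0.0453
```

Run:
```python
from h import *
c=cam('wrist','d');W=cloud(c)
x,y,z=W[...,0],W[...,1],W[...,2]
print(c['R'],-c['R'].T@c['t'])
m=(z>.066)&(z<.088)&(x>.5)&(x<.65)
p=W[m];print(len(p),p.min(0),p.max(0),cv2.minAreaRect(p[:,:2].astype(np.float32)))
go(.5885,.054,.233,96.7)
```

```text
[[ 9.93125537e-01  1.17053462e-01  3.93516358e-04]
 [ 1.12680435e-01 -9.56922720e-01  2.67585552e-01]
 [ 3.16983799e-02 -2.65701704e-01 -9.63534025e-01]] [0.57954947 0.1223737  0.33027039]
3276 [ 0.57854627 -0.08175436  0.06600342] [0.64989534 0.15828569 0.08798659] ((0.612186074256897, 0.03576281666755676), (0.05388138070702553, 0.24133166670799255), 5.671624660491943)
t 1.82 pos [0.5872 0.0548 0.3611] [ 1.7999e+02 -1.0000e-02  9.6780e+01] q [ 5.3  9.8 10.6 90.8  0.  88.5] open 0.0449 F [ 0.1  0.3 -0.5]
dx -0.0010 dy 0.0012 dz 0.1281 roll 0.0015
```

View pics/d.png

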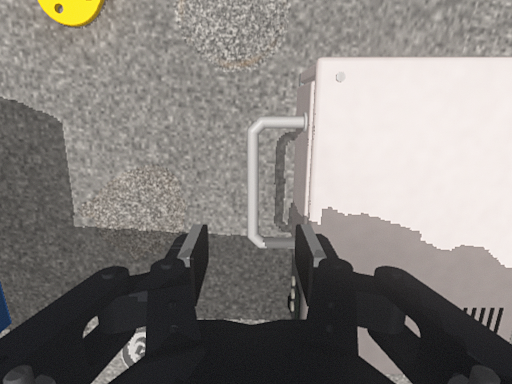

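The wrist view shows the bar, vertical in the picture, at u≈254 from v≈122 to 243. It is parallel to the pads, so the yaw of about 6.7° is right.

Run:
```python
from h import *
c=dict(np.load('wrist.npz'))
g=cv2.cvtColor(c['frame'],cv2.COLOR_RGB2GRAY).astype(int)
W=cloud(c)
for v in (145,170,195,215):
    d=W[v,240:290,2];k=np.where((d>.06)&(d<.095))[0]+240
    u=k[k<270].mean();print(v,u,len(k),onplane(c,u,v,.083), np.nanmedian(W[v,k[k<270],2]))
b=[onplane(c,254,v,.078) for v in (122,243)];print(b,np.mean(b,0))
```

```text
145 252.5 12 [0.5845185 0.0904946 0.083    ] 0.08294919908157894
170 252.5 12 [0.58703876 0.06933011 0.083     ] 0.08268908331131283
195 252.5 12 [0.58967821 0.04716463 0.083     ] 0.08171912723833472
215 252.5 12 [0.59188138 0.0286629  0.083     ] 0.08302781134431021
[array([0.5835966 , 0.10901779, 0.078     ]), array([ 0.59681892, -0.00075137,  0.078     ])] [0.59020776 0.05413321 0.078     ]
```

Emit:
drive_tool(plan=[{"dy": 0.002, "dz": 0.03, "hand": 0.045}, {"dy": 0.002, "dz": 0.06, "hand": 0.045}, {"dy": 0.002, "dz": 0.09, "hand": 0.045}, {"dy": 0.002, "dz": 0.11, "hand": 0.045}, {"dy": 0.002, "dz": 0.122, "hand": 0.045}, {"dy": 0.002, "dz": 0.128, "hand": 0.045}, {"dy": 0.002, "dz": 0.128, "hand": 0.045}, {"dy": 0.002, "dz": 0.128, "hand": 0.008}, {"dy": 0.002, "dz": 0.128, "hand": 0.008}, {"dy": 0.002, "dz": 0.128, "hand": 0.008}, {"dy": 0.002, "dz": 0.128, "hand": 0.008}, {"dy": 0.002, "dz": 0.128, "hand": 0.008}], force=30)

```text
invalid input at $.plan[0]: expected keys dx, dy, dz, roll, hand
```

Emit:
drive_tool(plan=[{"dx": 0, "dy": 0.002, "dz": 0.03, "roll": 0, "hand": 0.045}, {"dx": 0, "dy": 0.002, "dz": 0.06, "roll": 0, "hand": 0.045}, {"dx": 0, "dy": 0.002, "dz": 0.09, "roll": 0, "hand": 0.045}, {"dx": 0, "dy": 0.002, "dz": 0.11, "roll": 0, "hand": 0.045}, {"dx": 0, "dy": 0.002, "dz": 0.122, "roll": 0, "hand": 0.045}, {"dx": 0, "dy": 0.002, "dz": 0.128, "roll": 0, "hand": 0.045}, {"dx": 0, "dy": 0.002, "dz": 0.128, "roll": 0, "hand": 0.045}, {"dx": 0, "dy": 0.002, "dz": 0.128, "roll": 0, "hand": 0.008}, {"dx": 0, "dy": 0.002, "dz": 0.128, "roll": 0, "hand": 0.008}, {"dx": 0, "dy": 0.002, "dz": 0.128, "roll": 0, "hand": 0.008}, {"dx": 0, "dy": 0.002, "dz": 0.128, "roll": 0, "hand": 0.008}, {"dx": 0, "dy": 0.002, "dz": 0.128, "roll": 0, "hand": 0.008}], force=30)

```text
time: 2.82
ee_pos: [0.5898, 0.0542, 0.2337]
tcp_rot: [180.0, -0.0, 96.7]
wrist_force: [-3.9, 0.4, 6.1]
opening: 0.0086
```

Emit:
drive_tool(plan=[{"dx": 0, "dy": -0.005, "dz": 0, "roll": 0, "hand": 0.008}, {"dx": 0, "dy": -0.015, "dz": 0, "roll": 0, "hand": 0.008}, {"dx": 0, "dy": -0.027, "dz": 0, "roll": 0, "hand": 0.008}, {"dx": 0, "dy": -0.04, "dz": 0, "roll": 0, "hand": 0.008}, {"dx": 0, "dy": -0.053, "dz": 0, "roll": 0, "hand": 0.008}, {"dx": 0, "dy": -0.066, "dz": 0, "roll": 0, "hand": 0.008}, {"dx": 0, "dy": -0.079, "dz": 0, "roll": 0, "hand": 0.008}, {"dx": 0, "dy": -0.092, "dz": 0, "roll": 0, "hand": 0.008}, {"dx": 0, "dy": -0.104, "dz": 0, "roll": 0, "hand": 0.008}, {"dx": 0, "dy": -0.114, "dz": 0, "roll": 0, "hand": 0.008}, {"dx": 0, "dy": -0.12, "dz": 0, "roll": 0, "hand": 0.008}, {"dx": 0, "dy": -0.12, "dz": 0, "roll": 0, "hand": 0.008}])

```text
time: 3.82
ee_pos: [0.4699, 0.04, 0.2337]
tcp_rot: [179.9, -0.0, 96.7]
wrist_force: [-3.4, 2.6, 8.7]
opening: 0.009
```

Emit:
drive_tool(plan=[{"dx": 0, "dy": -0.003, "dz": 0, "roll": 0, "hand": 0.008}, {"dx": 0, "dy": -0.006, "dz": 0, "roll": 0, "hand": 0.008}, {"dx": 0, "dy": -0.009, "dz": 0, "roll": 0, "hand": 0.008}, {"dx": 0, "dy": -0.012, "dz": 0, "roll": 0, "hand": 0.008}, {"dx": 0, "dy": -0.014, "dz": 0, "roll": 0, "hand": 0.008}, {"dx": 0, "dy": -0.014, "dz": 0, "roll": 0, "hand": 0.008}])

```text
time: 4.32
ee_pos: [0.4569, 0.0385, 0.2337]
tcp_rot: [179.9, -0.0, 96.7]
wrist_force: [-0.2, 3.4, 8.4]
opening: 0.0088
```

Run:
```python
from h import *
go(.5,.05,.36,96.7)
```

```text
t 4.32 pos [0.4569 0.0385 0.2337] [ 1.7989e+02 -3.0000e-02  9.6720e+01] q [  4.8  -7.5 -21.1  76.3   0.   88.1] open 0.0088 F [-0.2  3.4  8.4]
dx 0.0064 dy 0.0444 dz -0.1262 roll 0.0003
```

Emit:
drive_tool(plan=[{"dx": 0, "dy": -0.002, "dz": 0, "roll": 0, "hand": 0.008}, {"dx": 0, "dy": -0.004, "dz": 0, "roll": 0, "hand": 0.008}, {"dx": 0, "dy": -0.006, "dz": 0, "roll": 0, "hand": 0.008}, {"dx": 0, "dy": -0.006, "dz": 0, "roll": 0, "hand": 0.008}])

```text
time: 4.65
ee_pos: [0.4511, 0.0378, 0.2337]
tcp_rot: [179.9, -0.0, 96.7]
wrist_force: [0.9, 4.9, 8.3]
opening: 0.0087
```

Emit:
drive_tool(plan=[{"dx": 0, "dy": -0.002, "dz": 0, "roll": 0, "hand": 0.008}, {"dx": 0, "dy": -0.004, "dz": 0, "roll": 0, "hand": 0.008}, {"dx": 0, "dy": -0.005, "dz": 0, "roll": 0, "hand": 0.008}, {"dx": 0, "dy": -0.005, "dz": 0, "roll": 0, "hand": 0.008}])

```text
time: 4.98
ee_pos: [0.4462, 0.0372, 0.2336]
tcp_rot: [179.9, -0.0, 96.7]
wrist_force: [1.5, 2.7, 8.1]
opening: 0.0086
```

Emit:
drive_tool(plan=[{"dx": 0, "dy": -0.002, "dz": 0, "roll": 0, "hand": 0.008}, {"dx": 0, "dy": -0.004, "dz": 0, "roll": 0, "hand": 0.008}, {"dx": 0, "dy": -0.004, "dz": 0, "roll": 0, "hand": 0.008}])

```text
time: 5.23
ee_pos: [0.4442, 0.037, 0.2338]
tcp_rot: [179.5, -0.0, 96.7]
wrist_force: [19.2, 5.6, -5.4]
opening: 0.0091
```

Emit:
drive_tool(plan=[{"dx": 0, "dy": 0.002, "dz": 0, "roll": 0, "hand": 0.008}, {"dx": 0, "dy": 0.002, "dz": 0, "roll": 0, "hand": 0.045}, {"dx": 0, "dy": 0.002, "dz": 0, "roll": 0, "hand": 0.045}, {"dx": 0, "dy": 0.002, "dz": 0, "roll": 0, "hand": 0.045}, {"dx": 0, "dy": 0.002, "dz": 0, "roll": 0, "hand": 0.045}, {"dx": 0, "dy": 0.002, "dz": -0.02, "roll": 0, "hand": 0.045}, {"dx": 0, "dy": 0.002, "dz": -0.05, "roll": 0, "hand": 0.045}, {"dx": 0, "dy": 0.002, "dz": -0.09, "roll": 0, "hand": 0.085}, {"dx": 0.0, "dy": 0.03, "dz": -0.126, "roll": 0, "hand": 0.085}, {"dx": -0.015, "dy": 0.07, "dz": -0.126, "roll": 0, "hand": 0.085}, {"dx": -0.03, "dy": 0.118, "dz": -0.126, "roll": 0, "hand": 0.085}, {"dx": -0.03, "dy": 0.118, "dz": -0.126, "roll": 0, "hand": 0.085}, {"dx": -0.03, "dy": 0.118, "dz": -0.126, "roll": 0, "hand": 0.085}, {"dx": -0.03, "dy": 0.118, "dz": -0.126, "roll": 0, "hand": 0.085}])

```text
time: 6.4
ee_pos: [0.5627, 0.0204, 0.3577]
tcp_rot: [-179.9, -0.0, 96.7]
wrist_force: [-0.6, 0.2, -0.4]
opening: 0.0847
```

Run:
```python
from h import *
c=cam('wrist','e'); np.savez('cell.npz',**c)
go(.535,.309,.33,162)
```

```text
t 6.45 pos [0.5621 0.0205 0.3582] [-179.9    -0.     96.69] q [ 2.1  6.   6.1 90.1 -0.  85.4] open 0.085 F [ 0.3 -0.6 -1. ]
dx 0.2897 dy 0.0068 dz 0.0282 roll -1.1398
```

View pics/e.png

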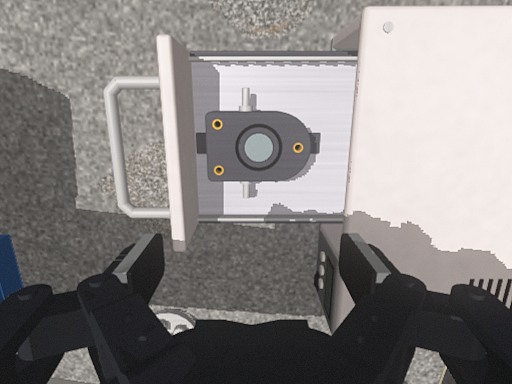

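The drawer is out. The cell's brass holes are at a(298,148), b(217,124) and c(219,170). Next: locate them, then go to the cover.

```bash
cat >> h.py <<'E'
CELL=np.array([[.036,0],[-.037,.021],[-.037,-.021]])
def fit(P,M=CELL):
    P=np.asarray(P)[:,:2];A=M-M.mean(0);B=P-P.mean(0)
    a=np.arctan2((A[:,0]*B[:,1]-A[:,1]*B[:,0]).sum(),(A*B).sum());R=np.array([[np.cos(a),-np.sin(a)],[np.sin(a),np.cos(a)]])
    t=P.mean(0)-R@M.mean(0);print('fit',t.round(4),'yaw',np.degrees(a).round(2),'res mm',(1e3*(M@R.T+t-P)).round(2).tolist());return t,a
E
python3 - <<'E'
from h import *
c=dict(np.load('cell.npz'));hsv=cv2.cvtColor(c['frame'],cv2.COLOR_RGB2HSV)
W=cloud(c);P=[]
for u,v in [(298,148),(217,124),(219,170)]:
    s=hsv[v-8:v+9,u-8:u+9];m=(s[...,1]>110)&(s[...,2]>60);m=cv2.convexHull(np.argwhere(m)[:,::-1].astype(np.int32))
    (x,y),r=cv2.minEnclosingCircle(m);P.append(onplane(c,u-8+x,v-8+y,.057));print(u-8+x,v-8+y,r,P[-1].round(4))
fit(P)
m=np.abs(W[...,2]-.057)<.004; print(np.nanmedian(W[135:160,222:230,2]))
E
```

```text
297.6538462638855 147.3461537361145 4.939076900482178 [0.601  0.0559 0.057 ]
216.77777767181396 123.91666650772095 5.228302955627441 [0.5258 0.0682 0.057 ]
218.5 169.83333349227905 4.859226703643799 [0.531  0.0266 0.057 ]
fit [0.5652 0.0517] yaw 6.74 res mm [[-0.06, 0.06], [0.14, 0.0], [-0.08, -0.06]]
0.057359487257071455
```

Emit:
drive_tool(plan=[{"dx": 0.04, "dy": 0.0, "dz": 0.0, "roll": -0.1, "hand": 0.085}, {"dx": 0.08, "dy": 0.0, "dz": 0.0, "roll": -0.2, "hand": 0.085}, {"dx": 0.12, "dy": 0.0, "dz": 0.0, "roll": -0.3, "hand": 0.085}, {"dx": 0.16, "dy": 0.0, "dz": 0.01, "roll": -0.42, "hand": 0.085}, {"dx": 0.2, "dy": 0.005, "dz": 0.02, "roll": -0.54, "hand": 0.085}, {"dx": 0.24, "dy": 0.007, "dz": 0.028, "roll": -0.66, "hand": 0.085}, {"dx": 0.27, "dy": 0.007, "dz": 0.028, "roll": -0.78, "hand": 0.085}, {"dx": 0.29, "dy": 0.007, "dz": 0.028, "roll": -0.9, "hand": 0.085}, {"dx": 0.29, "dy": 0.007, "dz": 0.028, "roll": -1.02, "hand": 0.085}, {"dx": 0.29, "dy": 0.007, "dz": 0.028, "roll": -1.14, "hand": 0.085}, {"dx": 0.29, "dy": 0.007, "dz": 0.028, "roll": -1.14, "hand": 0.085}, {"dx": 0.29, "dy": 0.007, "dz": 0.028, "roll": -1.14, "hand": 0.085}])

```text
time: 7.45
ee_pos: [0.5347, 0.3092, 0.3314]
tcp_rot: [180.0, 0.0, 161.8]
wrist_force: [-0.0, -0.3, -0.6]
opening: 0.0849
```

Run:
```python
from h import *
c=cam('wrist','f'); np.savez('cov.npz',**c)
go(.535,.309,.33,162)
```

```text
t 7.5 pos [0.535  0.3091 0.3314] [1.7998e+02 2.0000e-02 1.6178e+02] q [30.  13.5 11.6 88.1 -0.  48.2] open 0.0853 F [-0.2 -0.4 -0.4]
dx -0.0000 dy -0.0001 dz 0.0014 roll -0.0038
```

View pics/f.png

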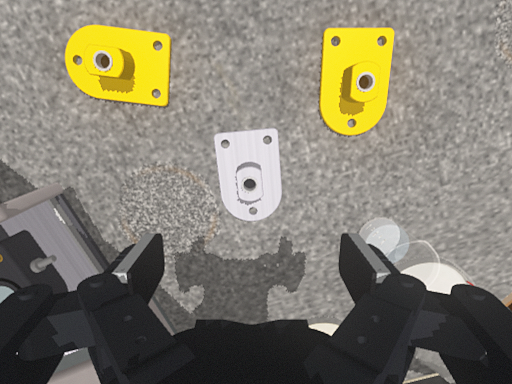

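The bare cover spans (216,130)–(283,220) with its half-round end down in the picture, between two yellow look-alikes at (120,65) and (358,80). Its holes are at a(253,211), b(267,140) and c(225,144).

```bash
cat >> h.py <<'E'
def holes(c,seeds,h,r=8,save=None):
    g=cv2.GaussianBlur(cv2.cvtColor(c['frame'],cv2.COLOR_RGB2GRAY),(3,3),0).astype(float);P=[];U=[]
    for u,v in seeds:
        s=g[v-r:v+r+1,u-r:u+r+1];w=np.clip(np.percentile(s,60)*.8-s,0,None)
        n,l,st,ce=cv2.connectedComponentsWithStats((w>0).astype(np.uint8));k=1+np.argmin(np.hypot(*(ce[1:]-r).T)+ (st[1:,4]<8)*50)
        w=w*(l==k);vv,uu=np.indices(w.shape);x,y=(w*uu).sum()/w.sum()+u-r,(w*vv).sum()/w.sum()+v-r
        U.append((round(x,1),round(y,1),int(st[k,4])));P.append(onplane(c,x,y,h))
    print(U);return P
E
python3 - <<'E'
from h import *
c=dict(np.load('cov.npz'))
P=holes(c,[(253,211),(267,140),(225,144)],.006);t,a=fit(P)
W=cloud(c);p=W[150:222,215:285];q=p[(p[...,2]>.025)&(p[...,2]<.05)];print('port',cv2.minAreaRect(q[:,:2].astype(np.float32)),np.median(q,0))
go(t[0],t[1],.184,np.degrees(a)+180)
E
```

```text
[(np.float64(252.6), np.float64(210.5), 50), (np.float64(267.4), np.float64(139.0), 63), (np.float64(224.7), np.float64(142.3), 62)]
fit [0.5381 0.3069] yaw -13.21 res mm [[-0.54, -0.02], [-0.03, -0.17], [0.57, 0.19]]
port ((0.5386998653411865, 0.30693474411964417), (0.023997105658054352, 0.03372790291905403), 77.32137298583984) [0.53771307 0.30722674 0.03232847]
t 7.5 pos [0.535  0.3091 0.3314] [1.7998e+02 2.0000e-02 1.6178e+02] q [30.  13.5 11.6 88.1 -0.  48.2] open 0.0853 F [-0.2 -0.4 -0.4]
dx -0.0036 dy -0.0012 dz 0.1474 roll -0.0875
```

Emit:
drive_tool(plan=[{"dx": -0.003, "dy": -0.001, "dz": 0.03, "roll": -0.08, "hand": 0.06}, {"dx": -0.0036, "dy": -0.0012, "dz": 0.06, "roll": -0.0875, "hand": 0.06}, {"dx": -0.0036, "dy": -0.0012, "dz": 0.09, "roll": -0.0875, "hand": 0.06}, {"dx": -0.0036, "dy": -0.0012, "dz": 0.115, "roll": -0.0875, "hand": 0.06}, {"dx": -0.0036, "dy": -0.0012, "dz": 0.132, "roll": -0.0875, "hand": 0.06}, {"dx": -0.0036, "dy": -0.0012, "dz": 0.142, "roll": -0.0875, "hand": 0.06}, {"dx": -0.0036, "dy": -0.0012, "dz": 0.146, "roll": -0.0875, "hand": 0.06}, {"dx": -0.0036, "dy": -0.0012, "dz": 0.146, "roll": -0.0875, "hand": 0.06}, {"dx": -0.0036, "dy": -0.0012, "dz": 0.146, "roll": -0.0875, "hand": 0.022}, {"dx": -0.0036, "dy": -0.0012, "dz": 0.146, "roll": -0.0875, "hand": 0.02}, {"dx": -0.0036, "dy": -0.0012, "dz": 0.146, "roll": -0.0875, "hand": 0.02}, {"dx": -0.0036, "dy": -0.0012, "dz": 0.146, "roll": -0.0875, "hand": 0.02}, {"dx": -0.0036, "dy": -0.0012, "dz": 0.146, "roll": -0.0875, "hand": 0.02}, {"dx": -0.0036, "dy": -0.0012, "dz": 0.146, "roll": -0.0875, "hand": 0.02}], force=60)

```text
time: 8.67
ee_pos: [0.5392, 0.3074, 0.1863]
tcp_rot: [179.9, 0.1, 167.0]
wrist_force: [0.0, -0.9, 6.8]
opening: 0.023
```

Run:
```python
from h import *
go(.538,.307,.34,167)
```

```text
t 8.67 pos [0.5392 0.3074 0.1863] [1.7991e+02 1.1000e-01 1.6702e+02] q [29.7 15.8 -1.7 72.3 -0.  42.7] open 0.023 F [ 0.  -0.9  6.8]
dx 0.0008 dy -0.0004 dz -0.1537 roll 0.0004
```

Emit:
drive_tool(plan=[{"dx": 0, "dy": 0, "dz": -0.01, "roll": 0, "hand": 0.02}, {"dx": 0, "dy": 0, "dz": -0.03, "roll": 0, "hand": 0.02}, {"dx": 0, "dy": 0, "dz": -0.055, "roll": 0, "hand": 0.02}, {"dx": 0, "dy": 0, "dz": -0.08, "roll": 0, "hand": 0.02}, {"dx": 0, "dy": 0, "dz": -0.105, "roll": 0, "hand": 0.02}, {"dx": 0, "dy": 0, "dz": -0.125, "roll": 0, "hand": 0.02}, {"dx": 0, "dy": 0, "dz": -0.14, "roll": 0, "hand": 0.02}, {"dx": 0, "dy": 0, "dz": -0.15, "roll": 0, "hand": 0.02}, {"dx": 0, "dy": 0, "dz": -0.15, "roll": 0, "hand": 0.02}, {"dx": 0, "dy": 0, "dz": -0.15, "roll": 0, "hand": 0.02}])

```text
time: 9.5
ee_pos: [0.5388, 0.3072, 0.3347]
tcp_rot: [180.0, 0.0, 167.0]
wrist_force: [-0.9, -0.2, -1.9]
opening: 0.0228
```

Run:
```python
from h import *
c=cam('wrist','g'); np.savez('held.npz',**c)
go(.5652,.0517,.336,186.74)
```

```text
t 9.55 pos [0.5387 0.3071 0.3338] [-1.7996e+02 -5.0000e-02  1.6703e+02] q [29.7 13.9 12.3 88.5  0.  42.7] open 0.0228 F [-0.2 -0.1 -2. ]
dx -0.0831 dy -0.2429 dz -0.0021 roll -0.3440
```

View pics/g.png

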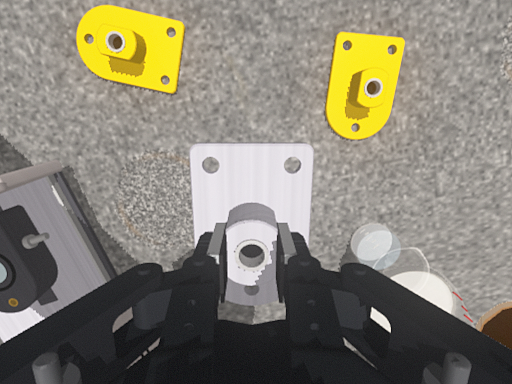

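The held cover is level in the grip, with holes c(210,165) and b(292,165) visible and hole a hidden behind the port. I'll measure its pose in the tool frame.

```bash
cat >> h.py <<'E'
def held(c,sb,sc,o):
    W=cloud(c);us=(sb[0]+sc[0])//2;vs=(sb[1]+sc[1])//2
    q=W[vs-15:vs+30,sc[0]+14:sb[0]-14].reshape(-1,3);q=q[np.isfinite(q).all(1)&(abs(q[:,2]-np.nanmedian(q[:,2]))<.004)]
    A=np.c_[q[:,:2]-q[:,:2].mean(0),np.ones(len(q))];k=np.linalg.lstsq(A,q[:,2],rcond=None)[0];print('plate top z',k[2].round(4),'slopes deg',np.degrees(k[:2]).round(2),'below TCP',(o['ee_pos'][2]-k[2]).round(4))
    ht=o['ee_pos'][2]-.155-.029+.006+.0
    b,cc=holes(c,[sb,sc],k[2],r=12);d=b-cc;print('bc',np.hypot(*d[:2]),b,cc)
    yaw=np.arctan2(-d[0],d[1]);ctr=(b+cc)[:2]/2+.037*np.array([np.cos(yaw),np.sin(yaw)])
    print('cover',ctr.round(4),'yaw',np.degrees(yaw).round(2));return ctr,yaw,k[2]
E
python3 - <<'E'
from h import *
c=dict(np.load('held.npz'));o=bot.get_obs()
ctr,yaw,h=held(c,(292,165),(210,165),o)
R=Ro.from_euler('xyz',o['tcp_rot'],degrees=True).as_matrix()[:2,:2]
print('tool-frame offset',R.T@(ctr-o['ee_pos'][:2]))
E
```

```text
plate top z 0.1547 slopes deg [-0.11 -0.03] below TCP 0.1791
[(np.float64(293.1), np.float64(165.8), 200), (np.float64(209.9), np.float64(164.8), 209)]
bc 0.042769652134575016 [0.50737953 0.3370769  0.15468676] [0.49726426 0.29552062 0.15468676]
cover [0.5383 0.3075] yaw -13.68
tool-frame offset [0.00055888 0.00033281]
```

Emit:
drive_tool(plan=[{"dx": -0.012, "dy": -0.035, "dz": -0.002, "roll": -0.05, "hand": 0.02}, {"dx": -0.024, "dy": -0.07, "dz": -0.002, "roll": -0.1, "hand": 0.02}, {"dx": -0.036, "dy": -0.105, "dz": -0.002, "roll": -0.15, "hand": 0.02}, {"dx": -0.048, "dy": -0.14, "dz": -0.002, "roll": -0.2, "hand": 0.02}, {"dx": -0.06, "dy": -0.175, "dz": -0.002, "roll": -0.25, "hand": 0.02}, {"dx": -0.072, "dy": -0.21, "dz": -0.002, "roll": -0.3, "hand": 0.02}, {"dx": -0.079, "dy": -0.232, "dz": -0.002, "roll": -0.344, "hand": 0.02}, {"dx": -0.083, "dy": -0.243, "dz": -0.002, "roll": -0.344, "hand": 0.02}, {"dx": -0.083, "dy": -0.243, "dz": -0.002, "roll": -0.344, "hand": 0.02}, {"dx": -0.083, "dy": -0.243, "dz": -0.002, "roll": -0.344, "hand": 0.02}, {"dx": -0.083, "dy": -0.243, "dz": -0.002, "roll": -0.344, "hand": 0.02}])

```text
time: 10.47
ee_pos: [0.5651, 0.0526, 0.3361]
tcp_rot: [180.0, -0.1, -173.3]
wrist_force: [-0.7, 0.4, -2.1]
opening: 0.0229
```

Emit:
drive_tool(plan=[{"dx": -0.0006, "dy": -0.0013, "dz": 0.0, "roll": 0, "hand": 0.02}, {"dx": -0.0006, "dy": -0.0013, "dz": 0.0, "roll": 0, "hand": 0.02}, {"dx": -0.0006, "dy": -0.0013, "dz": 0.015, "roll": 0, "hand": 0.02}, {"dx": -0.0006, "dy": -0.0013, "dz": 0.03, "roll": 0, "hand": 0.02}, {"dx": -0.0006, "dy": -0.0013, "dz": 0.045, "roll": 0, "hand": 0.02}, {"dx": -0.0006, "dy": -0.0013, "dz": 0.058, "roll": 0, "hand": 0.02}, {"dx": -0.0006, "dy": -0.0013, "dz": 0.068, "roll": 0, "hand": 0.02}, {"dx": -0.0006, "dy": -0.0013, "dz": 0.074, "roll": 0, "hand": 0.02}, {"dx": -0.0006, "dy": -0.0013, "dz": 0.074, "roll": 0, "hand": 0.02}, {"dx": -0.0006, "dy": -0.0013, "dz": 0.074, "roll": 0, "hand": 0.02}, {"dx": -0.0006, "dy": -0.0013, "dz": 0.074, "roll": 0, "hand": 0.02}])

```text
time: 11.38
ee_pos: [0.5661, 0.0505, 0.2636]
tcp_rot: [180.0, 0.1, -173.3]
wrist_force: [-0.1, -0.4, -0.6]
opening: 0.0227
```

Run:
```python
from h import *
c=cam('wrist'); np.savez('fin.npz',**c)
cv2.imwrite('pics/i.png',cv2.cvtColor(cv2.resize(c['frame'][100:310,150:360],(600,600),interpolation=2),cv2.COLOR_RGB2BGR))
go(.565,.052,.2525,186.74)
```

```text
t 11.43 pos [0.5662 0.0505 0.2637] [-1.8000e+02  8.0000e-02 -1.7326e+02] q [ 5.1  7.  -3.3 79.6 -0.  -1.6] open 0.0227 F [-0.  0. -1.]
dx 0.0010 dy 0.0016 dz 0.0112 roll 0.0001
```

View pics/i.png

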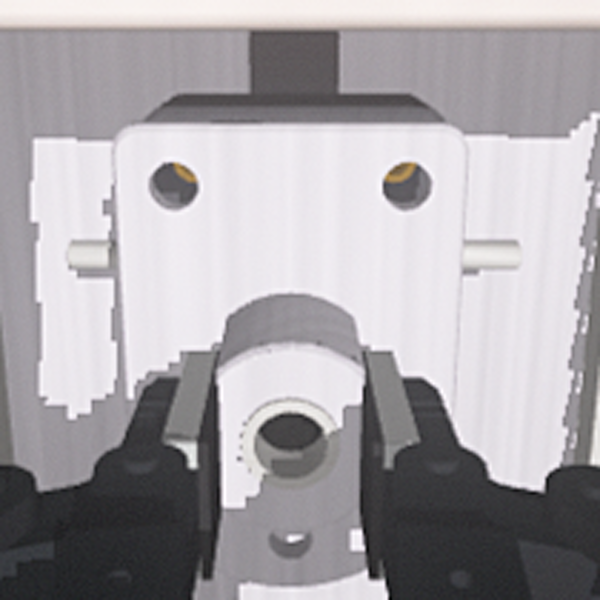

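The crop shows the cover level over the cell, with brass seen through holes c(175,185) and b(407,185), leaning inwards evenly as perspective predicts. I'll check the longitudinal fit by projecting the cell into this image.

```bash
cat > chk.py <<'E'
from h import *
def run(c,o,name):
    K,R,t=c['mtx'],c['R'],c['t']
    def pr(X):
        p=(R@np.asarray(X).T+t[:,None]);return (K@p/p[2])[:2].T
    g=cv2.cvtColor(c['frame'],cv2.COLOR_RGB2HSV)
    ct,ca=np.array([.5652,.0517]),np.radians(6.74)
    Rc=np.array([[np.cos(ca),-np.sin(ca)],[np.sin(ca),np.cos(ca)]])
    def cell(p,h=.057):p=np.atleast_2d(p);return np.c_[p@Rc.T+ct,np.full(len(p),h)]
    im=cv2.resize(c['frame'][100:310,150:360],(600,600),interpolation=2);S=600/210
    dr=lambda P,col:cv2.polylines(im,[np.round(((pr(P)+.5-[150,100])*S-.5)).astype(int)],False,col,1)
    th=np.linspace(0,2*np.pi,40)[:,None];ring=np.c_[np.cos(th),np.sin(th)]
    for h in CELL:
        for r in(.003,.0045):dr(cell(h+r*ring),(255,0,0))
    dr(cell(np.array([[-.03,.032],[-.048,.032],[-.048,-.032],[-.03,-.032]])),(255,0,0))
    # cover ideal (same xy), top face
    zt=o['ee_pos'][2]-.1791
    for h in CELL: dr(cell(h+.0045*ring,zt),(0,0,255))
    dr(cell(np.array([[-.03,.032],[-.048,.032],[-.048,-.032],[-.03,-.032]]),zt),(0,0,255))
    cv2.imwrite(name,cv2.cvtColor(im,cv2.COLOR_RGB2BGR));print('ideal cover holes px',pr(np.vstack([cell(h,zt) for h in CELL])).round(1).tolist(),'cell',pr(np.vstack([cell(h) for h in CELL])).round(1).tolist())
E
python3 - <<'E'
from chk import *
c=dict(np.load('fin.npz'));o=bot.get_obs()
run(c,o,'pics/j.png');held(c,(292,165),(211,165),o)
E
```

```text
ideal cover holes px [[252.7, 289.2], [294.0, 164.7], [211.7, 164.7]] cell [[252.5, 264.3], [287.6, 155.7], [217.6, 155.7]]
plate top z 0.0835 slopes deg [-0.01 -0.11] below TCP 0.1801
[(np.float64(291.8), np.float64(164.8), 228), (np.float64(210.4), np.float64(164.3), 226)]
bc 0.04177635603023792 [0.52633628 0.06724799 0.08352265] [0.53099487 0.0257322  0.08352265]
cover [0.5654 0.0506] yaw 6.4
```

View pics/j.png

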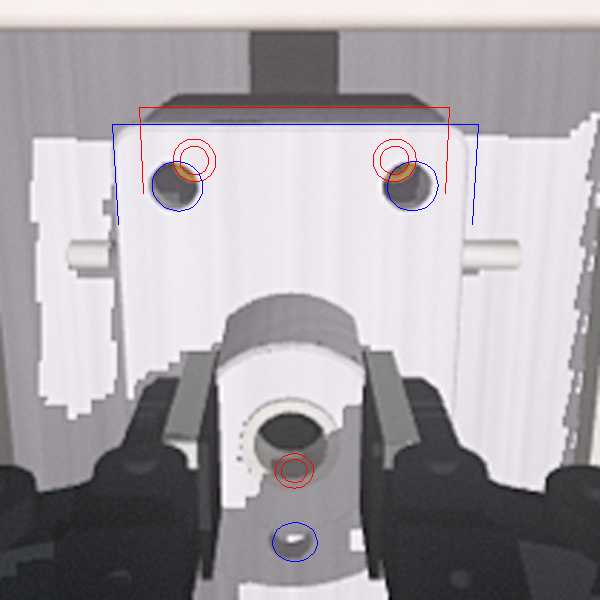

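Emit:
drive_tool(plan=[{"dx": 0, "dy": 0.0006, "dz": 0.002, "roll": -0.004, "hand": 0.02}, {"dx": 0, "dy": 0.0006, "dz": 0.005, "roll": -0.004, "hand": 0.02}, {"dx": 0, "dy": 0.0006, "dz": 0.008, "roll": -0.004, "hand": 0.02}, {"dx": 0, "dy": 0.0006, "dz": 0.0105, "roll": -0.004, "hand": 0.02}, {"dx": 0, "dy": 0.0006, "dz": 0.0105, "roll": -0.004, "hand": 0.02}, {"dx": 0, "dy": 0.0006, "dz": 0.0105, "roll": -0.004, "hand": 0.02}, {"dx": 0, "dy": 0.0006, "dz": 0.0105, "roll": -0.004, "hand": 0.02}, {"dx": 0, "dy": 0.0006, "dz": 0.0105, "roll": -0.004, "hand": 0.02}, {"dx": 0, "dy": 0.0006, "dz": 0.0105, "roll": -0.004, "hand": 0.02}])

```text
time: 12.18
ee_pos: [0.5659, 0.0511, 0.2523]
tcp_rot: [-180.0, 0.0, -173.0]
wrist_force: [-0.2, -0.1, -1.3]
opening: 0.0224
```

```bash
cat > s.py <<'E'
from chk import *
from scipy.optimize import minimize
def brassfit(c):
    # positions of visible brass annuli and hole discs in the image
    f=c['frame'].astype(float);sat=(f[...,0]-f[...,2]); g=f.mean(-1)
    for n,(u,v) in dict(b=(291,163),c=(211,163)).items():
        s=slice(v-14,v+15),slice(u-14,u+15)
        G=g[s];m=(G<160)|(sat[s]>40);k,l,st,ce=cv2.connectedComponentsWithStats(m.astype(np.uint8));m=l==1+np.argmax(st[1:,4])
        cnt=cv2.findContours(m.astype(np.uint8),0,1)[0];cnt=max(cnt,key=len);e=cv2.fitEllipse(cnt)
        b=sat[s]>35;vv,uu=np.nonzero(b);print(n,'hole ell',np.round([e[0][0]+u-14,e[0][1]+v-14,*e[1]],1),'brass px',len(uu),'u',uu.min()+u-14,uu.max()+u-14,'v',vv.min()+v-14,vv.max()+v-14)
    return
c=cam('wrist');np.savez('fin.npz',**c);o=bot.get_obs();go(.565,.052,.2525,186.74)
brassfit(c);held(c,(292,163),(211,163),o);run(c,o,'pics/x.png')
im=np.hstack([cv2.resize(c['frame'][143:183,u-20:u+20],(400,400),interpolation=0) for u in (211,291)])
cv2.imwrite('pics/k.png',cv2.cvtColor(np.vstack([im,cv2.resize(c['frame'][258:278,232:272].copy(),(400,200),interpolation=0).repeat(2,1)]),cv2.COLOR_RGB2BGR))
E
python3 s.py
```

```text
t 12.23 pos [0.5659 0.0511 0.2523] [-1.8000e+02  1.0000e-02 -1.7303e+02] q [ 5.2  7.2 -4.4 78.4 -0.  -1.8] open 0.0224 F [-0.  -0.5 -1.2]
dx 0.0008 dy 0.0010 dz -0.0002 roll 0.0041
b hole ell [291.9 164.5  14.9  16.2] brass px 97 u 284 297 v 157 168
c hole ell [210.4 164.5  15.2  15.8] brass px 82 u 207 218 v 157 167
plate top z 0.0724 slopes deg [ 0.04 -0.04] below TCP 0.18
[(np.float64(292.3), np.float64(164.0), 219), (np.float64(210.5), np.float64(164.0), 222)]
bc 0.041993822971980205 [0.5254429  0.06782047 0.07235187] [0.53047267 0.02612895 0.07235187]
cover [0.5647 0.0514] yaw 6.88
ideal cover holes px [[251.5, 289.7], [293.2, 165.5], [210.9, 165.2]] cell [[251.5, 274.2], [289.2, 159.8], [214.7, 159.5]]
```

View pics/k.png

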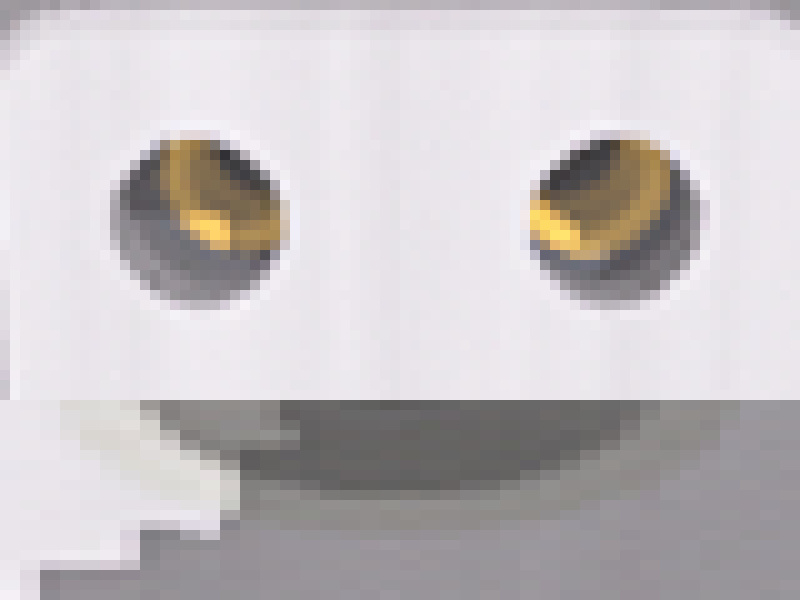

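The enlarged crop shows the brass inserts through holes c(200,220) and b(615,220). The arcs suggest the cover needs about 0.5 mm in +x, 0.6 mm in +y and a slight turn. I'll apply that and check again by numbers.

Emit:
drive_tool(plan=[{"dx": -0.0005, "dy": 0.0006, "dz": -0.0005, "roll": 0.008, "hand": 0.02}, {"dx": -0.0005, "dy": 0.0006, "dz": -0.0005, "roll": 0.008, "hand": 0.02}, {"dx": -0.0005, "dy": 0.0006, "dz": -0.0005, "roll": 0.008, "hand": 0.02}, {"dx": -0.0005, "dy": 0.0006, "dz": -0.0005, "roll": 0.008, "hand": 0.02}, {"dx": -0.0005, "dy": 0.0006, "dz": -0.0005, "roll": 0.008, "hand": 0.02}, {"dx": -0.0005, "dy": 0.0006, "dz": -0.0005, "roll": 0.008, "hand": 0.02}])

```text
time: 12.73
ee_pos: [0.5663, 0.0517, 0.2527]
tcp_rot: [-180.0, -0.0, -173.5]
wrist_force: [-0.1, 0.7, -0.4]
opening: 0.0228
```

```bash
sed -i "s#pics/k.png#pics/l.png#" s.py; python3 s.py
cat > s2.py <<'E'
from h import *
from scipy.optimize import minimize
c=dict(np.load('fin.npz'));f=c['frame'].astype(float);sat=f[...,0]-f[...,2]
S=1.774
for n,hu,hv,u0,v0 in(('b',292.5,165,289.5,160.3),('c',211,165,215,160)):
    vv,uu=np.mgrid[147:182,hu//1-14:hu//1+15];I=sat[147:182,int(hu)-14:int(hu)+15]
    sg=lambda d:1/(1+np.exp(-d*2.5))
    def cost(p):
        x,y,ro,a,k=p;d=np.hypot(uu-x,vv-y);hole=sg(7.6-np.hypot(uu-hu,vv-hv));ann=sg(ro-d)*sg(d-k)
        return ((I-(a*ann*hole))**2).mean()
    r=min((minimize(cost,[u0+i,v0+j,8,90,5],method='Nelder-Mead',options=dict(maxiter=3000)) for i in(-1,1) for j in(-1,1)),key=lambda r:r.fun);print(n,r.x.round(2),r.fun.round(1))
E
python3 s2.py
```

```text
t 12.78 pos [0.5663 0.0517 0.2527] [-180.     -0.   -173.49] q [ 5.2  7.3 -4.3 78.5 -0.  -1.3] open 0.0227 F [ 0.5 -0.1 -1.8]
dx 0.0012 dy 0.0004 dz 0.0002 roll -0.0039
b hole ell [292.  164.5  15.   16.1] brass px 84 u 284 295 v 157 167
c hole ell [210.4 164.5  15.2  15.8] brass px 85 u 206 218 v 157 167
plate top z 0.0727 slopes deg [-0.12 -0.07] below TCP 0.18
[(np.float64(292.5), np.float64(164.3), 223), (np.float64(210.8), np.float64(164.0), 220)]
bc 0.041900275174010765 [0.52605169 0.06888277 0.07270365] [0.53061409 0.02723163 0.07270365]
cover [0.5651 0.0521] yaw 6.25
ideal cover holes px [[250.9, 289.1], [291.4, 164.4], [209.1, 164.8]] cell [[250.9, 273.3], [287.6, 158.7], [213.1, 159.0]]
b [286.14 157.62   9.7   83.87   4.39] 144.3
c [213.08 159.43   7.62 110.18   4.33] 94.6
```

Both estimates agree: the cover is about 0.4 mm too far in +y and otherwise within 0.2 mm. One last nudge, then a settled check.

Emit:
drive_tool(plan=[{"dx": 0, "dy": -0.0004, "dz": 0, "roll": -0.003, "hand": 0.02}, {"dx": 0, "dy": -0.0004, "dz": 0, "roll": -0.003, "hand": 0.02}, {"dx": 0, "dy": -0.0004, "dz": 0, "roll": -0.003, "hand": 0.02}, {"dx": 0, "dy": -0.0004, "dz": 0, "roll": -0.003, "hand": 0.02}, {"dx": 0, "dy": -0.0004, "dz": 0, "roll": -0.003, "hand": 0.02}, {"dx": 0, "dy": -0.0004, "dz": 0, "roll": -0.003, "hand": 0.02}])

```text
time: 13.28
ee_pos: [0.5663, 0.0513, 0.2527]
tcp_rot: [-180.0, -0.0, -173.3]
wrist_force: [-0.6, 0.1, -2.1]
opening: 0.0226
```

```bash
python3 s.py; python3 s2.py
```

```text
t 13.33 pos [0.5663 0.0514 0.2527] [ 180.     -0.   -173.31] q [ 5.2  7.3 -4.3 78.5  0.  -1.5] open 0.0227 F [-0.1  0.6 -1.2]
dx 0.0012 dy 0.0008 dz 0.0002 roll -0.0009
b hole ell [291.9 164.5  15.2  16. ] brass px 86 u 284 296 v 157 167
c hole ell [210.4 164.5  15.2  15.8] brass px 78 u 207 218 v 157 166
plate top z 0.0727 slopes deg [-0.24 -0.09] below TCP 0.18
[(np.float64(292.5), np.float64(164.3), 222), (np.float64(210.6), np.float64(164.1), 223)]
bc 0.0420091489455787 [0.52604806 0.06837132 0.07270926] [0.53077467 0.02662892 0.07270926]
cover [0.5652 0.0517] yaw 6.46
ideal cover holes px [[251.4, 289.1], [292.4, 164.5], [210.1, 164.6]] cell [[251.4, 273.3], [288.5, 158.8], [214.0, 158.9]]
b [287.89 158.69   8.46  95.01   4.13] 156.8
c [213.93 159.29   7.62 103.04   4.09] 85.7
```

View pics/l.png

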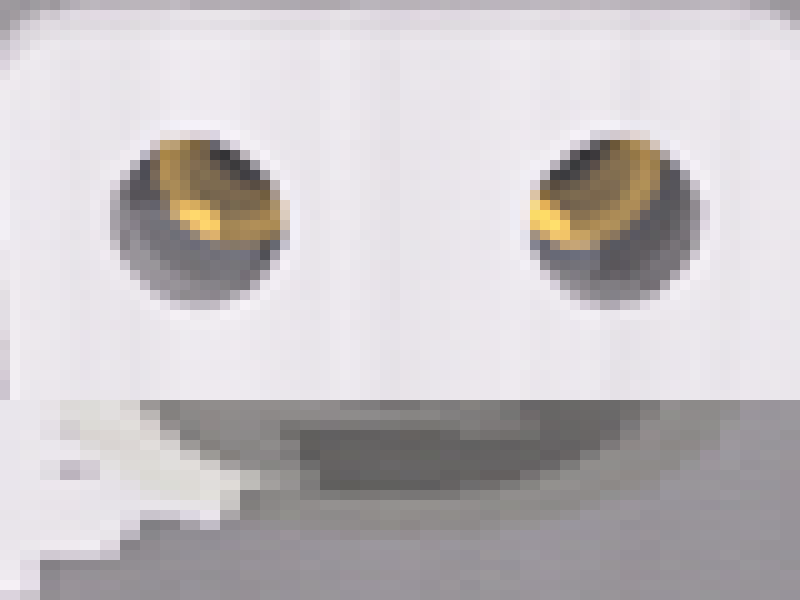

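Both inserts now show mirror-symmetrically. The cover is at (.5652, .0517), which matches the cell, so I'm handing in.

```bash
python3 -c "
from workcell import bot
print(bot.job_done(),bot.get_obs()['opening'])"
```

```text
the job is handed in; nothing more can be done
the job is handed in; nothing more can be done
```

I pulled the drawer out by its handle until it hit the stop, where the wrist force rose to 19 N. Then I gripped the bare-aluminium cover by its port flats and handed the job in at 13.3 s, still holding it over the cell, half-round end over half-round end.

**Last checks:**
- **Position:** the cover measured at (0.5652, 0.0517), the same as the cell.
- **Turn:** the cover measured 6.5° and the cell 6.7°. Turn readings varied by about ±0.3°.
- **Level:** within about 0.25°.
- **Height:** the underside is about 9.7 mm above the cell by the depth image. The grasp geometry gives about 9.4 mm, so the two differ by about 0.3 mm.
- **Holes:** the brass inserts show symmetrically through holes b and c. I could not see insert a directly, because the camera looks past it at an angle, so its fit follows from the measured pose.
- **Contact:** wrist force stayed at 1–2 N while the cover was over the cell, so I saw no sign of it touching the instrument. I did not re-check the beaker, wash bottle and dish after the moves, but the arm never came near them.

I viewed 11 pictures, one over the budget.

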